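# Tighten the glass-panel clamp with the click wrench

### The job

The click wrench, the one with the hinge in its shaft and the thick black grip, already sits on the bolt of one of the two panel clamps. Turn its handle clockwise, seen from above, until the bolt is tight and the handle breaks over at its hinge by a clearly visible angle of some 10 to 15 degrees; stop there, short of 20 degrees so that the glass does not crack, then let go so that the handle springs straight and the bolt stays tight. Leave the plain one-piece spanner on the other clamp where it is.

Things in the scene. Friction and masses are not known exactly. Their poses are not given: they have to be found in the camera images.
- wrench_grip (a point): Middle of the click wrench's level round black grip (25 mm thick, 115 mm long, axis 80 mm above the table, free all round). x points along the handle away from the bolt, z up. The upright hinge pin lies 125 mm from here along -x; while straight, the bolt axis 185 mm along -x. Free end 70 mm along +x. Steel head 38 mm wide, top 93 mm high. On the left or right clamp, both fixed to the table.
- clamp_bolt (a joint): Angle (rad) of the clamp bolt and the wrench head on it; grows clockwise seen from above, which tightens it. Starts between 0.22 and 0.58, turns with an even drag of about 4 N at the grip, stays where it is left, and is tight against a firm stop at 0.9.
- break_hinge (a joint): Bend (rad) of the wrench's hinge, 0 straight, limit 0.6. A preloaded spring holds it straight; with the bolt tight and about 12 N sideways on the grip it breaks over and the handle swings on clockwise about the hinge pin, the force growing to about 16 N at 0.25 (more if fast). Let go, it springs straight within about a second.
- spanner_end (a point): Middle of the free ring end (26 mm across, 56 mm above the table) of the plain one-piece steel spanner, 158 mm from the bolt of the other clamp. A bystander, to be left alone: it turns if pushed. x points along the spanner away from its bolt.

How it is judged:
On the way:
1. with the bolt tight, the handle has broken over at its hinge by more than 0.12 rad (7 degrees) (value of joint clamp_bolt above 0.82 rad and value of joint break_hinge above 0.12 rad), for 0.1 s.
At the end, for the whole second after the job is handed in: The bolt is still tight (joint above 0.80 of its 0.90 rad), the wrench handle is let go and has sprung straight (hinge below 0.06 rad), and the end of the plain spanner lies within 20 mm of where it was (value of joint clamp_bolt above 0.8 rad and value of joint break_hinge below 0.06 rad and distance of spanner_end from where it was at the start of the episode below 0.02 m); the robot touches nothing.
It fails at once if the hinge was bent beyond 0.36 rad (about 20 degrees), most of the way to its limit: the bolt is overtightened and the glass cracks (value of joint break_hinge above 0.36 rad).
It fails at once if the plain spanner was turned: its end moved more than 20 mm (distance of spanner_end from where it was at the start of the episode above 0.02 m).
It also fails if it takes over 35 s, if anything falls off the work surface, if the arm or the gripper's body presses on something with over 40 N, if the wrist force passes 120 N, or if a joint passes its speed limit or range.

### The arm

A 6-joint arm with a two-finger parallel gripper is mounted at the origin on the work surface. World frame = base frame: x ahead of the robot, y to its left, z up, the work surface at z = 0. Lengths are in m, angles in rad, forces in N, time in s.
With the tool pointing down it reaches from about 0.375 to 0.925 m from the base axis. Payload 5.7 kg.
Tool frame: the origin (TCP) lies where the fingers leave the gripper's body, on its centre line; the fingertips stand 73 mm ahead of it and the grasp point (between the pads) lies 54 mm ahead of it; z points along the fingers, y is the line along which they close (so a half turn about z gives the same grasp; the last joint's range is limited). The gripper opens to 85 mm and grips with 20 to 120 N. Pads are 22 mm wide; open, the fingers measure 114 mm over their backs; the gripper's body (76 mm by 85 mm) begins 54 mm behind the grasp point. The pads swing forward as they close: fully open they stand 13 mm farther back than shut.
Start: joints at [1.18, 0.359, 1.51, -0, 1.272, -0.115], TCP at [0.163, 0.577, 0.304] pointing down, gripper open.
Joint ranges: [-2.97, 2.97], [-1.01, 2.36], [0.21, 2.38], [-0.96, 4.11], [0.2, 2.71], [-2.98, 2.98]. Speed limits (rad/s): [2.39, 2.39, 3.14, 3.14, 3.14, 3.14].

### API

Orientations are given as a unit quaternion [x, y, z, w].
In Python, from rig import robot gives the robot as it stands.
- The arm moves only by the shell command python3 drive.py [FORCE], which reads ROWS from standard input. ROWS is a JSON list of rows, 1 to 20 of them, each an object with the fields rot (a list: a rotation vector rx, ry, rz in parts of the range, where 1.0 means 2 rad), d (a list: dx, dy, dz in parts of the range, where 1.0 means 0.2 m), aperture (the opening from 0.0 (shut) to 1.0 (fully open)); a field left out counts as zero (the opening has to be given); each row shifts and turns the commanded pose from where the row before left it, along the tool's axes as they then stand; what a row does not reach is not made up. A row lasts 1/12 s, in which the tool goes at most 0.0417 m and 0.125 rad, less where a joint would pass 70% of its speed; a pose out of reach is approached as far as the arm can. The fingers move at their own pace and stop on an object; FORCE is the grip in N (left out, the last holds). Time passes only in rows, so rows that do not move let the fingers close. It prints the time, the measured TCP pose, the force, the opening and the grip force at its end. A shift or turn number past 1, either way, is cut back to 1. Input that does not fit is refused with a message, and nothing moves.
- robot.sense(): the state, without advancing time (a new reading comes with each control period).
- robot.get_image(name): name is "side" or "top" or "wrist"; returns the picture (384x512x3 uint8, blue, green, red); there is no depth.
- robot.calibration(name): a dict with "fx", "fy", "cx", "cy" (pixels), "origin" and "attitude" of the camera in the world; the wrist camera has in their place "tool_from_camera" (4x4, takes a point from camera to tool coordinates, whose origin is the TCP and whose axes are the flange's). Camera axes: x right, y down, z forward; pixel columns grow to the right and rows downward; lengths in m; the calibration is good to about 2 mm. A picture is of the moment at which its call begins: read the wrist's pose just before it. calibration takes no time and is no camera call.
- robot.close_job(): hands the job in; it is judged then, once.
The state is a dict: "clock": time; "joint_positions": joint angles; "joint_vel": joint speeds; "joint_torque": joint torques, N m; "tool_pos": TCP position; "tool_rot": TCP orientation; "contact_force": force on the tool from outside, world axes, zero at the start; "torque": the same for the moment, N m; "gripper_width": opening from 0.0 (shut) to 1.0 (fully open); "finger_force": force on a finger pad.
Only numpy, scipy, OpenCV 4.12 (cv2) and the standard library are available. Lean on these libraries where they do the work, as an engineer would, in place of code of your own. Each camera call takes 0.05 s, during which the arm holds its last target. There are 200 camera calls.

## Working session

There is one attempt and no reset: what is moved stays moved. The work goes in short steps, Python scripts to look and compute and a shell command to move; the robot and the scene stay as the last step left them, time stands still between calls to the robot, and variables do not carry over. Pictures are saved under pics/ and viewed, at most 10 in all, crops included, and the job is handed in when it is done.

```bash
ls; mkdir -p pics; python3 - <<'E'
from rig import robot
import cv2
for n in("top","side"):
    cv2.imwrite(f"pics/{n}1.png",robot.get_image(n)); print(n,robot.calibration(n))
s=robot.sense();print(s)
E
```

```text
drive.py
pics
rig.py
top {'fx': 466.1777455221588, 'fy': 466.1777455221588, 'cx': 257.41988752912386, 'cy': 192.20390997356574, 'origin': array([ 0.41000729, -0.10145155,  1.350689  ]), 'attitude': array([ 0.71081082, -0.70077243,  0.04116373, -0.04440182])}
side {'fx': 380.0664784564535, 'fy': 380.0664784564535, 'cx': 248.980798189886, 'cy': 192.08373447363468, 'origin': array([ 0.17302633, -0.73464146,  0.50617689]), 'attitude': array([ 0.83800473, -0.23059553,  0.1226575 , -0.47909176])}
{'clock': 0.1, 'joint_positions': array([ 1.17990447e+00,  3.59458442e-01,  1.51134715e+00, -1.65347163e-05,
        1.27252709e+00, -1.15095086e-01]), 'joint_vel': array([ 0.00058412,  0.00075246, -0.00508858,  0.00052738, -0.00068187,
       -0.00136567]), 'joint_torque': array([ 1.58384410e-04, -5.28643227e+01, -2.79348457e+01, -1.98051930e-04,
        4.95037690e-03, -3.12102327e-05]), 'tool_pos': array([0.16320142, 0.5768471 , 0.30311366]), 'tool_rot': array([ 1.37459289e-01,  9.90507035e-01, -8.44298150e-04, -2.10118983e-04]), 'contact_force': array([-0.31021421,  0.76737796, -0.88684721]), 'torque': array([ 0.01560942, -0.04372331, -0.03057694]), 'finger_force': 0.0, 'gripper_width': 0.9963074376084756}
```

View pics/top1.png

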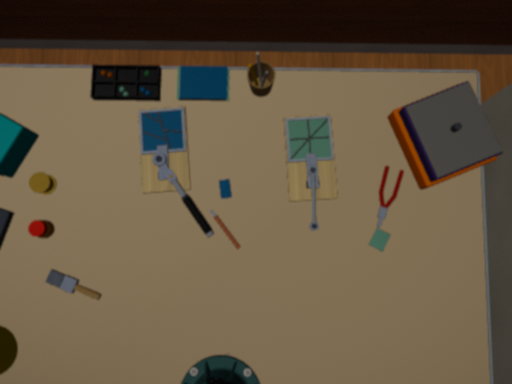

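View pics/side1.png

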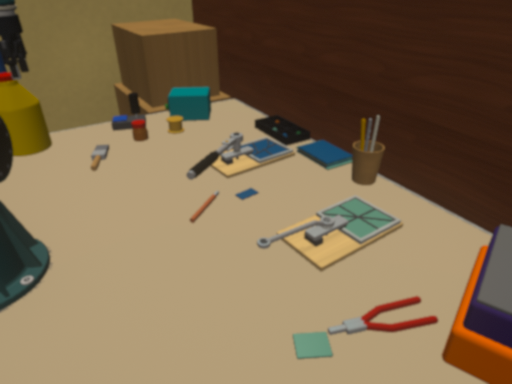

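The click wrench is on the left clamp: in the top view its head is near (161,158) and its black grip runs from about (184,196) to (212,235). The spanner is on the right clamp, with its ring end near (314,226). Next I'll measure the grip.

```bash
cat > h.py <<'E'
from rig import robot
import cv2,numpy as np
from scipy.spatial.transform import Rotation as R
def ray(n,uv,z):
    c=robot.calibration(n); d=R.from_quat(c['attitude']).apply([(uv[0]-c['cx'])/c['fx'],(uv[1]-c['cy'])/c['fy'],1])
    o=c['origin']; return o+d*(z-o[2])/d[2]
def grip(im):
    m=(im.max(2)<45).astype(np.uint8); m[:170]=0;m[260:]=0;m[:,:120]=0;m[:,270:]=0
    n,l,st,ce=cv2.connectedComponentsWithStats(m); i=1+np.argmax(st[1:,4])
    ys,xs=np.nonzero(l==i); p=np.c_[xs,ys].astype(np.float32)
    r=cv2.minAreaRect(p); return st[i],ce[i],r
E
python3 - <<'E'
from h import *
im=cv2.imread("pics/top1.png"); st,ce,r=grip(im); print(st,ce,r)
b=cv2.boxPoints(r); print(b)
e=sorted([(b[i]+b[(i+1)%4])/2 for i in range(4)],key=lambda q:q[1])
for q in (e[0],ce,r[0],e[-1]): print(q,ray("top",q,.08))
print("bolt",ray("top",(161,156),.093))
a=ray("top",e[0],.08);c=ray("top",e[-1],.08);print(np.linalg.norm(a-c),np.degrees(np.arctan2(*(c-a)[1::-1])))
crop=im[130:250,125:245]; cv2.imwrite("pics/crop1.png",cv2.convertScaleAbs(cv2.resize(crop,(600,600),interpolation=cv2.INTER_CUBIC),alpha=1.5))
E
```

```text
[183 195  28  38 298] [196.34563758 213.7114094 ] ((196.33302307128906, 213.64056396484375), (42.438167572021484, 7.210578441619873), 55.61965560913086)
[[181.37549 198.16414]
 [187.32642 194.09245]
 [211.29056 229.11699]
 [205.33963 233.18867]]
[184.35095 196.1283 ] [0.55092036 0.10587557 0.08      ]
[196.34563758 213.7114094 ] [0.50305809 0.07147693 0.08      ]
(196.33302307128906, 213.64056396484375) [0.50325142 0.07151728 0.08      ]
[208.3151  231.15283] [0.45602318 0.03747669 0.08      ]
bolt [0.65942468 0.17160793 0.093     ]
0.11697811824679694 -144.217132336688
```

View pics/crop1.png

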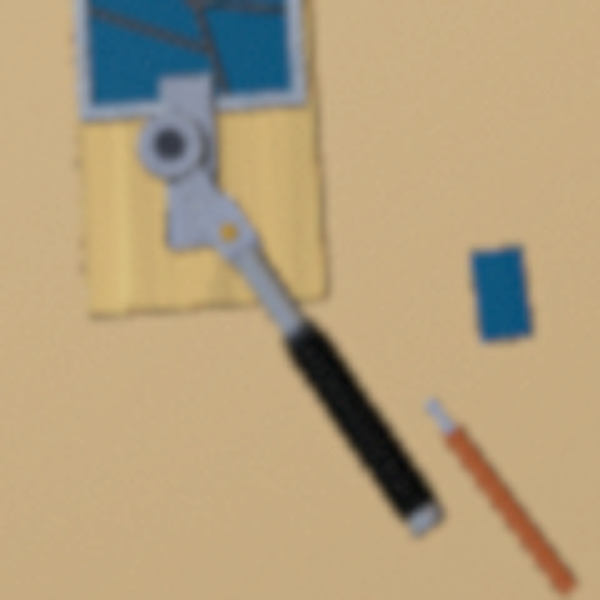

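The rows are not in the units I measure in: shifts go in shares of 0.2 m and turns go in shares of 2 rad. I convert before sending: -0.028 m / 0.2 = -0.14, -0.0235 m / 0.2 = -0.1175.

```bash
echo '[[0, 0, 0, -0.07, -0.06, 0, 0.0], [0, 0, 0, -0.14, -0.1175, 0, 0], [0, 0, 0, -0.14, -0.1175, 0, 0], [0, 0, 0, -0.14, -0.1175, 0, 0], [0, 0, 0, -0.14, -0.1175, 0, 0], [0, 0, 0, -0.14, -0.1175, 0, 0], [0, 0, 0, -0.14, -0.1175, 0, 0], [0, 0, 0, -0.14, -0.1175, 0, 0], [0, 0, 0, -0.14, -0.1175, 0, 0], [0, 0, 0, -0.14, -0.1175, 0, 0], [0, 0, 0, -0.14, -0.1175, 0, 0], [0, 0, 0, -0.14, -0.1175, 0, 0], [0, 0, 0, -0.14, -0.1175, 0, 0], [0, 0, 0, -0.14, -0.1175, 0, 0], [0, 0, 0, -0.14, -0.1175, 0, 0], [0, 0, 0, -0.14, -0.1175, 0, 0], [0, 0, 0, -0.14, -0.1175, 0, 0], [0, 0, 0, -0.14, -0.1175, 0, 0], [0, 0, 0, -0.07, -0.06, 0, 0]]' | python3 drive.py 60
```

```text
refused: ROWS must be a list of objects, one for each row. Nothing was moved.
```

The call was refused and nothing moved: it wants a list of objects, one for each row. Same move again in that form.

```bash
echo '[{"d":[-0.07, -0.06, 0], "aperture":0.0}, {"d":[-0.14, -0.1175, 0], "aperture":0}, {"d":[-0.14, -0.1175, 0], "aperture":0}, {"d":[-0.14, -0.1175, 0], "aperture":0}, {"d":[-0.14, -0.1175, 0], "aperture":0}, {"d":[-0.14, -0.1175, 0], "aperture":0}, {"d":[-0.14, -0.1175, 0], "aperture":0}, {"d":[-0.14, -0.1175, 0], "aperture":0}, {"d":[-0.14, -0.1175, 0], "aperture":0}, {"d":[-0.14, -0.1175, 0], "aperture":0}, {"d":[-0.14, -0.1175, 0], "aperture":0}, {"d":[-0.14, -0.1175, 0], "aperture":0}, {"d":[-0.14, -0.1175, 0], "aperture":0}, {"d":[-0.14, -0.1175, 0], "aperture":0}, {"d":[-0.14, -0.1175, 0], "aperture":0}, {"d":[-0.14, -0.1175, 0], "aperture":0}, {"d":[-0.14, -0.1175, 0], "aperture":0}, {"d":[-0.14, -0.1175, 0], "aperture":0}, {"d":[-0.07, -0.06, 0], "aperture":0}]' | python3 drive.py 60
cat >> h.py <<'E'
def todo(xy,z,head):
    "remaining shift in present tool axes, and tool rz, to TCP xy,z with tool x heading (rad)"
    s=robot.sense(); r=R.from_quat(s['tool_rot']); x=r.apply([1,0,0]); h=np.arctan2(x[1],x[0])
    d=r.inv().apply(np.array([*xy,z])-s['tool_pos']); print("t",round(s['clock'],2),"F",s['contact_force'].round(1),"pos",s['tool_pos'].round(4),"head",round(np.degrees(h),1),"shift",d.round(4),"rz",round(-(head-h+np.pi)%(2*np.pi)-np.pi if 0 else -(((head-h)+np.pi)%(2*np.pi)-np.pi),3))
E
python3 -c "
from h import *
todo((.531,.032),.128,np.radians(125.8))"
```

```text
clock: 1.68
tool_pos: [0.5352, 0.0291, 0.3037]
tool_rot: [0.138, 0.99, -0.001, 0.001]
contact_force: [0.4, 0.0, 0.9]
gripper_width: -0.003
finger_force: 0.0
t 1.68 F [0.4 0.  0.9] pos [0.5352 0.0291 0.3037] head 164.1 shift [0.0051 0.0018 0.1757] rz 0.668
```

To row units: 0.025 m / 0.2 = 0.125, 0.02 m / 0.2 = 0.1, 0.111 rad / 2 = 0.0555.

```bash
echo '[{"rot":[0, 0, 0.0555], "d":[0, 0, 0.075], "aperture":0}, {"rot":[0, 0, 0.0555], "d":[0, 0, 0.125], "aperture":0}, {"rot":[0, 0, 0.0555], "d":[0, 0, 0.125], "aperture":0}, {"rot":[0, 0, 0.0555], "d":[0, 0, 0.125], "aperture":0}, {"rot":[0, 0, 0.0555], "d":[0, 0, 0.125], "aperture":0}, {"rot":[0, 0, 0.0555], "d":[0, 0, 0.125], "aperture":0}, {"d":[0, 0, 0.1], "aperture":0}, {"d":[0, 0, 0.075], "aperture":0}, {"aperture":0}]' | python3 drive.py
python3 -c "
from h import *
todo((.531,.032),.128,np.radians(125.8))
cv2.imwrite('pics/side2.png',cv2.resize(cv2.convertScaleAbs(robot.get_image('side')[100:250,150:350],alpha=1.5),(800,600)))"
```

```text
clock: 2.43
tool_pos: [0.5307, 0.0326, 0.1258]
tool_rot: [0.454, 0.891, -0.001, -0.003]
contact_force: [-1.6, 1.0, -0.2]
gripper_width: -0.0
finger_force: 0.0
t 2.43 F [-1.6  1.  -0.2] pos [0.5307 0.0326 0.1258] head 126.0 shift [-0.0007 -0.0001 -0.0022] rz 0.004
```

View pics/side2.png

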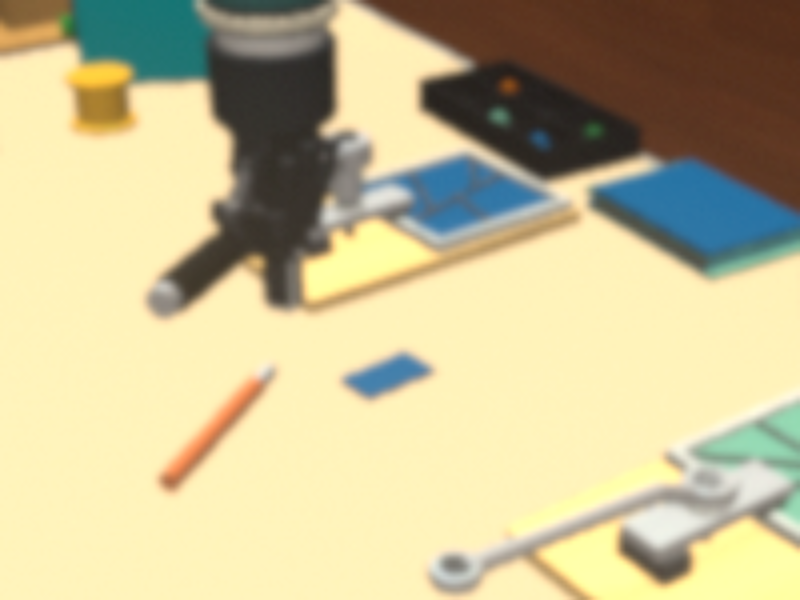

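To row units: 0.01 m / 0.2 = 0.05, 0.005 m / 0.2 = 0.025, 0.054 rad / 2 = 0.027.

```bash
echo '[{"d":[0.05, 0, 0], "aperture":0}, {"d":[0.05, 0, 0], "aperture":0}, {"d":[0.025, 0, 0], "aperture":0}, {"rot":[0, 0, 0.027], "d":[0.05, 0.0015, 0], "aperture":0}, {"rot":[0, 0, 0.027], "d":[0.05, 0.0015, 0], "aperture":0}, {"rot":[0, 0, 0.027], "d":[0.05, 0.0015, 0], "aperture":0}, {"rot":[0, 0, 0.027], "d":[0.05, 0.0015, 0], "aperture":0}, {"rot":[0, 0, 0.027], "d":[0.05, 0.0015, 0], "aperture":0}, {"aperture":0}]' | python3 drive.py
cat >> h.py <<'E'
B=np.array([.653,.1797])
def st(cam=True):
    s=robot.sense(); r=R.from_quat(s['tool_rot']); x=r.apply([1,0,0]); f=s['contact_force']
    n=s['tool_pos'][:2]-B; rad=np.hypot(*n)
    # handle heading if straight: finger centre stands 23.5 mm behind the handle axis
    hd=np.degrees(np.arctan2(n[1],n[0])-np.arcsin(.0235/rad))%360
    print("t",round(s['clock'],2),"Fpush",round(-f@x,1),"F",f.round(1),"pos",s['tool_pos'].round(4),"toolhead",round(np.degrees(np.arctan2(x[1],x[0])),1),"rad",rad.round(4),"straight heading",hd.round(1),"turned",np.radians(215.8-hd).round(3))
E
python3 -c "
from h import *
st()"
```

```text
clock: 3.23
tool_pos: [0.4933, 0.098, 0.1296]
tool_rot: [0.57, 0.822, -0.0, -0.0]
contact_force: [-0.2, 0.5, 0.2]
gripper_width: -0.006
finger_force: 0.0
t 3.23 Fpush -0.6 F [-0.2  0.5  0.2] pos [0.4933 0.098  0.1296] toolhead 110.6 rad 0.1794 straight heading 199.6 turned 0.283
```

```bash
python3 -c "
from h import *
a=robot.get_image('top')[120:270,120:270];b=robot.get_image('side')[100:250,150:300]
cv2.imwrite('pics/p3.png',cv2.convertScaleAbs(np.hstack([cv2.resize(a,(400,400)),cv2.resize(b,(400,400))]),alpha=1.6))"
```

```text
(no output)
```

View pics/p3.png

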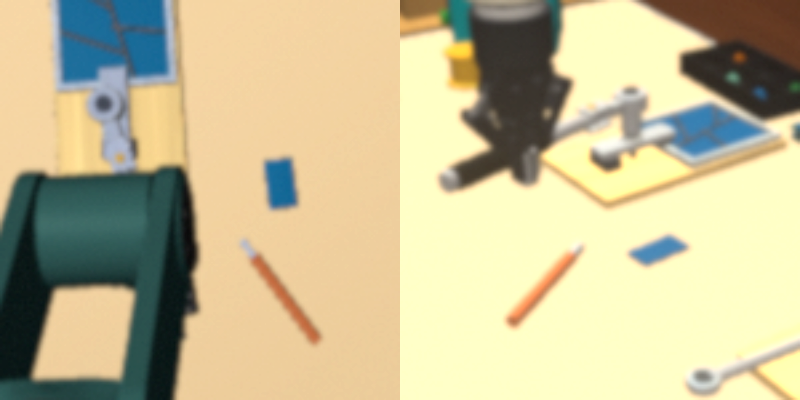

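The handle is following: the hinge pin is now near (120,158) in the crop and the bolt near (104,103). I'll continue in small steps and watch the force.

To row units: 0.01 m / 0.2 = 0.05, 0.054 rad / 2 = 0.027.

```bash
echo '[{"rot":[0, 0, 0.027], "d":[0.05, 0, 0], "aperture":0}, {"rot":[0, 0, 0.027], "d":[0.05, 0, 0], "aperture":0}]' | python3 drive.py >/dev/null; python3 -c "
from h import *
st()"; echo '[{"aperture":0}, {"aperture":0}]' | python3 drive.py >/dev/null; python3 -c "
from h import *
st()"
```

```text
t 3.5 Fpush 4.7 F [-1.6 -5.2  1.9] pos [0.4885 0.1148 0.1294] toolhead 104.3 rad 0.1768 straight heading 193.9 turned 0.383
t 3.67 Fpush 0.8 F [ 0.9 -0.6 -1.1] pos [0.4888 0.1158 0.1293] toolhead 104.6 rad 0.1762 straight heading 193.6 turned 0.387
```

To row units: 0.01 m / 0.2 = 0.05, 0.008 m / 0.2 = 0.04, 0.054 rad / 2 = 0.027.

```bash
echo '[{"rot":[0, 0, 0.027], "d":[0.05, -0.01, 0], "aperture":0}, {"rot":[0, 0, 0.027], "d":[0.04, -0.01, 0], "aperture":0}]' | python3 drive.py >/dev/null; python3 -c "
from h import *
st()"; echo '[{"aperture":0}, {"aperture":0}]' | python3 drive.py >/dev/null; python3 -c "
from h import *
st()"
```

```text
t 3.83 Fpush 4.5 F [ 3.7 -4.1  0.3] pos [0.4826 0.1317 0.1295] toolhead 98.2 rad 0.1771 straight heading 188.1 turned 0.483
t 4.0 Fpush -0.3 F [-1.   0.2  0.9] pos [0.4808 0.1321 0.1291] toolhead 98.4 rad 0.1787 straight heading 187.9 turned 0.487
```

To row units: 0.01 m / 0.2 = 0.05, 0.008 m / 0.2 = 0.04, 0.054 rad / 2 = 0.027.

```bash
echo '[{"rot":[0, 0, 0.027], "d":[0.05, -0.005, 0], "aperture":0}, {"rot":[0, 0, 0.027], "d":[0.04, -0.005, 0], "aperture":0}]' | python3 drive.py >/dev/null; python3 -c "
from h import *
st()"; echo '[{"aperture":0}, {"aperture":0}]' | python3 drive.py >/dev/null; python3 -c "
from h import *
st()"
```

```text
t 4.17 Fpush 4.3 F [ 2.4 -4.2  0.2] pos [0.4769 0.149  0.129 ] toolhead 92.0 rad 0.1787 straight heading 182.3 turned 0.584
t 4.33 Fpush 0.7 F [ 0.2 -0.7 -0.8] pos [0.4762 0.1497 0.1289] toolhead 92.2 rad 0.1793 straight heading 182.1 turned 0.588
```

To row units: 0.008 m / 0.2 = 0.04, 0.054 rad / 2 = 0.027.

```bash
echo '[{"rot":[0, 0, 0.027], "d":[0.04, 0, 0], "aperture":0}, {"rot":[0, 0, 0.02], "d":[0.04, 0, 0], "aperture":0}]' | python3 drive.py >/dev/null; python3 -c "
from h import *
st()"; echo '[{"aperture":0}, {"aperture":0}]' | python3 drive.py >/dev/null; python3 -c "
from h import *
st()"
```

```text
t 4.5 Fpush 17.8 F [ -2.8 -17.7   5.4] pos [0.4746 0.1639 0.1286] toolhead 86.7 rad 0.1791 straight heading 177.5 turned 0.668
t 4.67 Fpush 14.0 F [ -2.1 -13.9   4.5] pos [0.4746 0.1636 0.1286] toolhead 86.9 rad 0.1791 straight heading 177.6 turned 0.667
```

The bolt is tight and the hinge is just breaking over. Another 14 mm or so should put it near 0.19 rad.

To row units: 0.005 m / 0.2 = 0.025, 0.004 m / 0.2 = 0.02, 0.04 rad / 2 = 0.02.

```bash
echo '[{"rot":[0, 0, 0.02], "d":[0.025, 0, 0], "aperture":0}, {"rot":[0, 0, 0.02], "d":[0.025, 0, 0], "aperture":0}, {"rot":[0, 0, 0.015], "d":[0.02, 0, 0], "aperture":0}, {"aperture":0}, {"aperture":0}]' | python3 drive.py >/dev/null; python3 -c "
from h import *
st()
a=robot.get_image('top')[120:270,100:250];b=robot.get_image('side')[100:250,150:300]
cv2.imwrite('pics/p4.png',cv2.convertScaleAbs(np.hstack([cv2.resize(a,(400,400)),cv2.resize(b,(400,400))]),alpha=1.6))"
```

```text
t 5.08 Fpush 14.9 F [ -6.7 -13.9   9.9] pos [0.4738 0.1767 0.1284] toolhead 80.6 rad 0.1792 straight heading 173.4 turned 0.739
```

View pics/p4.png

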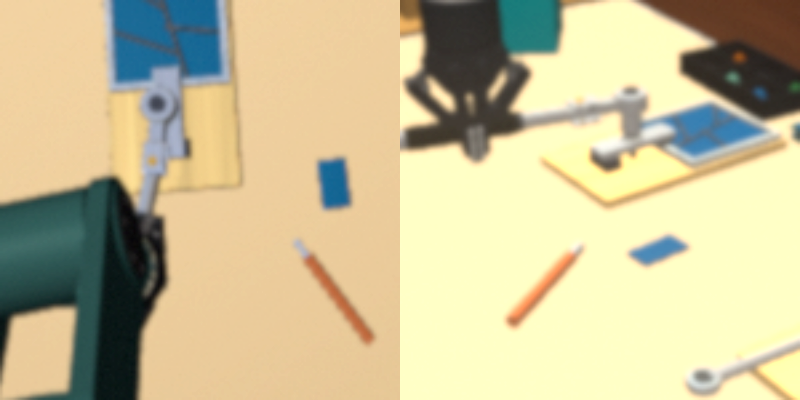

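```bash
python3 -c "
from h import *
a=robot.get_image('top')[145:215,135:205]
cv2.imwrite('pics/p5.png',cv2.convertScaleAbs(cv2.resize(a,(600,600),interpolation=cv2.INTER_CUBIC),alpha=1.6))"
```

```text
(no output)
```

View pics/p5.png

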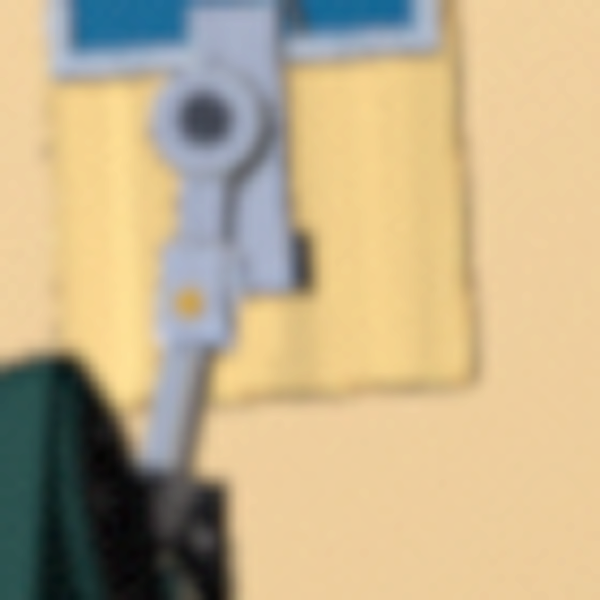

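The head is tilted about 5.6° in the image (bolt at (207,119), pin at (189,301)) and the shaft about 8 to 11°. That puts the bend at roughly 0.08 to 0.13 rad, so I'll push about 12 mm more.

To row units: 0.005 m / 0.2 = 0.025, 0.003 m / 0.2 = 0.015, 0.04 rad / 2 = 0.02.

```bash
echo '[{"rot":[0, 0, 0.02], "d":[0.025, 0, 0], "aperture":0}, {"rot":[0, 0, 0.02], "d":[0.025, 0, 0], "aperture":0}, {"rot":[0, 0, 0.01], "d":[0.015, 0, 0], "aperture":0}, {"aperture":0}, {"aperture":0}]' | python3 drive.py >/dev/null; python3 -c "
from h import *
st()
a=robot.get_image('top')[145:215,135:205]
cv2.imwrite('pics/p6.png',cv2.convertScaleAbs(cv2.resize(a,(600,600),interpolation=cv2.INTER_CUBIC),alpha=1.6))"
```

```text
t 5.65 Fpush 17.5 F [-10.2 -15.3  10.4] pos [0.4746 0.1888 0.1279] toolhead 74.9 rad 0.1786 straight heading 169.5 turned 0.808
```

View pics/p6.png

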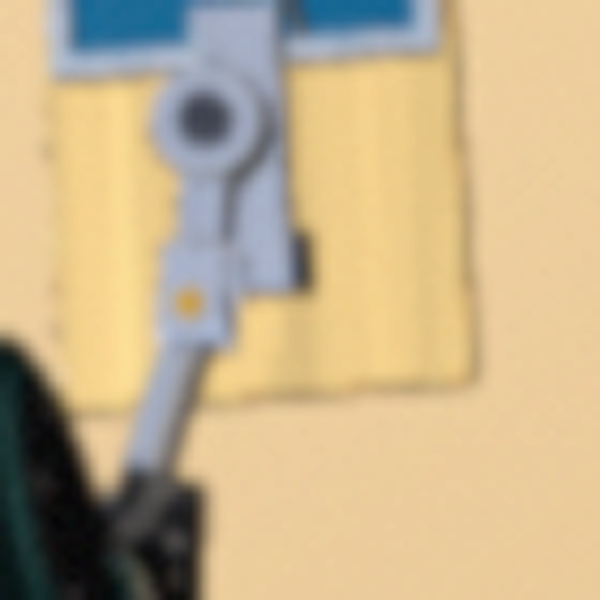

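To row units: 0.003 m / 0.2 = 0.015, 0.02 rad / 2 = 0.01.

```bash
echo '[{"rot":[0, 0, 0.01], "d":[0.015, 0, 0], "aperture":0}, {"aperture":0}, {"aperture":0}]' | python3 drive.py >/dev/null; python3 -c "
from h import *
st()"; echo '[{"rot":[0, 0, -0.01], "d":[-0.015, 0, 0], "aperture":0}, {"rot":[0, 0, -0.01], "d":[-0.015, 0, 0], "aperture":0}, {"rot":[0, 0, -0.01], "d":[-0.015, 0, 0], "aperture":0}, {"rot":[0, 0, -0.01], "d":[-0.015, 0, 0], "aperture":0}, {"rot":[0, 0, -0.01], "d":[-0.015, 0, 0], "aperture":0}, {"rot":[0, 0, -0.01], "d":[-0.015, 0, 0], "aperture":0}, {"rot":[0, 0, -0.01], "d":[-0.015, 0, 0], "aperture":0}, {"rot":[0, 0, -0.01], "d":[-0.015, 0, 0], "aperture":0}, {"rot":[0, 0, -0.01], "d":[-0.015, 0, 0], "aperture":0}, {"rot":[0, 0, -0.01], "d":[-0.015, 0, 0], "aperture":0}, {"rot":[0, 0, -0.01], "d":[-0.015, 0, 0], "aperture":0}, {"rot":[0, 0, -0.01], "d":[-0.015, 0, 0], "aperture":0}, {"d":[-0.015, 0, 0], "aperture":0}, {"d":[-0.015, 0, 0], "aperture":0}, {"d":[-0.015, 0, 0], "aperture":0}, {"d":[-0.015, 0, 0], "aperture":0}]' | python3 drive.py; python3 -c "
from h import *
st()"
```

```text
t 5.95 Fpush 17.4 F [-10.  -15.1  11.1] pos [0.4751 0.1915 0.1278] toolhead 73.7 rad 0.1783 straight heading 168.6 turned 0.823
clock: 7.28
tool_pos: [0.4738, 0.1479, 0.1289]
tool_rot: [0.724, 0.69, -0.0, -0.0]
contact_force: [-0.0, 1.2, -0.1]
gripper_width: -0.003
finger_force: 0.0
t 7.28 Fpush -1.2 F [-0.   1.2 -0.1] pos [0.4738 0.1479 0.1289] toolhead 87.2 rad 0.182 straight heading 182.7 turned 0.578
```

The finger is free. I'll back off further, lift, swing the arm clear and look.

To row units: -0.03 m / 0.2 = -0.15, -0.025 m / 0.2 = -0.125.

```bash
echo '[{"d":[-0.05, 0, 0], "aperture":0}, {"d":[-0.075, 0, 0], "aperture":0}, {"d":[-0.05, 0, -0.05], "aperture":0}, {"d":[0, 0, -0.125], "aperture":0}, {"d":[0, 0, -0.125], "aperture":0}, {"d":[0, 0, -0.125], "aperture":0}, {"d":[0, 0, -0.125], "aperture":0}, {"d":[0, 0, -0.125], "aperture":0}, {"d":[-0.125, 0, -0.1], "aperture":0}, {"d":[-0.15, 0, 0], "aperture":0}, {"d":[-0.15, 0, 0], "aperture":0}, {"d":[-0.15, 0, 0], "aperture":0}, {"d":[-0.15, 0, 0], "aperture":0}, {"d":[-0.1, 0, 0], "aperture":0}, {"aperture":0}, {"aperture":0}]' | python3 drive.py; python3 -c "
from h import *
im=robot.get_image('top')
cv2.imwrite('pics/p7.png',cv2.convertScaleAbs(cv2.resize(im[120:270,100:350],(800,480),interpolation=cv2.INTER_CUBIC),alpha=1.5))"
```

```text
clock: 8.62
tool_pos: [0.4637, -0.0527, 0.2845]
tool_rot: [0.725, 0.689, 0.0, 0.0]
contact_force: [0.8, 0.8, 0.3]
gripper_width: -0.002
finger_force: 0.0
```

View pics/p7.png

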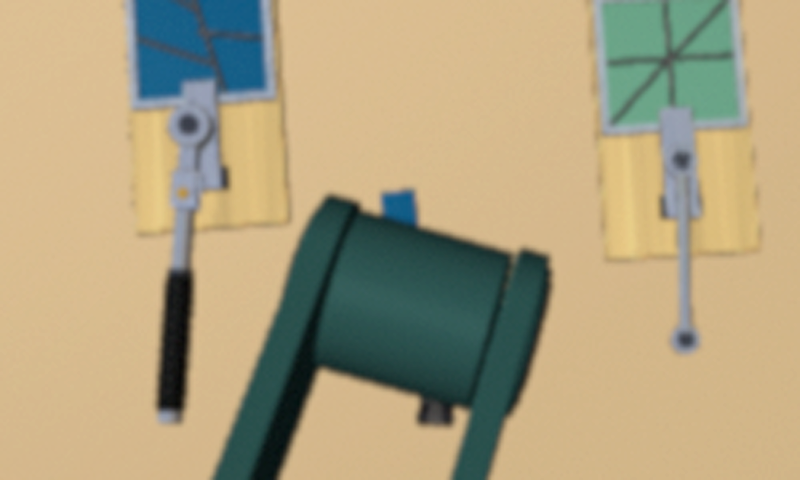

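```bash
python3 -c "
from h import *
im=robot.get_image('top'); m=im.copy(); m[:,166:]=255; s,c,r=grip(m); b=cv2.boxPoints(r)
e=sorted([(b[i]+b[(i+1)%4])/2 for i in range(4)],key=lambda q:q[1])
a,d=ray('top',e[0],.08),ray('top',e[-1],.08); h=np.degrees(np.arctan2(*(d-a)[1::-1]))%360
g=ray('top',c,.08)[:2]-B; print(s,r,'heading',h,'from bolt',np.degrees(np.arctan2(g[1],g[0]))%360,'turned',np.radians(215.8-h))
hd=lambda y,x:im[y,x]
o=im[170:190,145:170].astype(int); k=(o[...,2]-o[...,0]); ys,xs=np.nonzero((k>60)&(o[...,2]<200)); print(len(xs))"
```

```text
[150 205  10  43 313] ((154.46192932128906, 226.03298950195312), (7.338446140289307, 42.46324157714844), 4.085616588592529) heading 178.25772082520655 from bolt 178.48605324768394 turned 0.6552363803030458
181
```

```bash
python3 -c "
from rig import robot
print(robot.close_job())"
```

```text
the job is handed in; nothing more can be done
None
```

Job handed in at about 9 s, verdict not shown: the bolt is tight, the hinge broke over by an estimated 10–15° and the handle measures straight again, while the spanner was never touched and looked unmoved.

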